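# Find the proud land on a printing block

### The arm

A 6-joint arm with a two-finger parallel gripper is mounted at the origin on the work surface. World frame = base frame: x ahead of the robot, y to its left, z up, the work surface at z = 0. Lengths are in mm, angles in rad, forces in N, time in s.
With the tool pointing down it reaches from about 400 to 825 mm from the base axis. Payload 7 kg.
Tool frame: the origin (TCP) lies midway between the tips of the shut fingers; the grasp point (between the pads) lies 19 mm behind it; z points along the fingers, y is the line along which they close (so a half turn about z gives the same grasp; the last joint's range is limited). The gripper opens to 88 mm and grips with 3 to 60 N. Pads are 19 mm wide; open, the fingers measure 130 mm over their backs; the gripper's body (78 mm by 193 mm) begins 47 mm behind the grasp point.
Start: joints at [1.491, 0.359, 0.012, 0, -1.224, -0.288], TCP at [242.712, 629.83, 226.561] pointing down, gripper open.
Joint ranges: [-3.07, 3.07], [-1.43, 2.12], [-1.02, 1.25], [-3.03, 1.67], [-3.05, -0], [-3.03, 3.03]. Speed limits (rad/s): [2.39, 2.39, 3.01, 3.14, 3.14, 3.14].

### API

Orientations are given as a unit quaternion [x, y, z, w].
In Python, from plant import move_ptp, line_to, move_joints, move_gripper, pause, solve_ik, camera, get_calibration, Unreachable, close_job, find_in, masks_of, current_t, current_joint_pos, current_qvel, current_tau, current_tcp_pos, current_eef_rot, current_contact_force, current_moment, current_width, current_finger_force gives the robot as it stands. Calls block until the motion is done:
- move_ptp(position, orientation): joint-space move of the TCP to a pose.
- line_to(position, velocity=150, ori=None): straight line of the TCP; ori=None keeps the orientation; velocity is the mean speed in mm/s.
- move_joints(angles): joint-space move.
- move_gripper(opening, force=None): finger opening in mm; force is the grip in N (None keeps the last); returns when the fingers have stopped.
- pause(seconds).
- solve_ik(position, orientation): joint angles nearest the present ones, or None.
- camera(name): name is "side" or "top" or "wrist"; returns the picture (400x640x3 uint8, red, green, blue); there is no depth.
- get_calibration(name): a dict with "fx", "fy", "cx", "cy" (pixels), "distortion" ([k1, k2, p1, p2, k3] as OpenCV has them; the pictures are not rectified), "view" (4x4, takes a point from world to camera coordinates); the wrist camera has in their place "T_tool_cam" (4x4, takes a point from camera to tool coordinates, whose origin is the TCP and whose axes are the flange's). Camera axes: x right, y up, looking along -z (the intrinsics and any distortion apply to the point x, -y, -z); pixel columns grow to the right and rows downward; lengths in mm; the calibration is good to about 2 mm. A picture is of the moment at which its call begins: read the wrist's pose just before it. get_calibration takes no time and is no camera call.
A pose or a line that the arm cannot do raises Unreachable and nothing moves.
- close_job(): hands the job in; it is judged then, once.
Trained networks look in the newest picture that a camera, given by its name, has taken for a name from the list of things; names that differ only in an ending like _2 or _b are one class to them, and where a whole thing is asked for, a point or a joint stands for the part that bears it (a point fixed in the world has none). Each returns a list of dicts, best first, with "conf" (0 to 1); they miss things now and then, are a little off and sometimes report something else, mostly with a low value. They report only what shows in the picture. A call takes as long as a camera call.
- find_in(camera, target): "point" ([column, row] in pixels, amid what is visible of it).
- masks_of(camera, target): "mask" (400x640 bool, what is visible of it) and "point" ([column, row] in pixels, amid what is visible of it).
Readings, each from a call of its own:
- current_t(): time.
- current_joint_pos(): joint angles.
- current_qvel(): joint speeds.
- current_tau(): joint torques, N m.
- current_tcp_pos(): TCP position.
- current_eef_rot(): TCP orientation.
- current_contact_force(): force on the tool from outside, world axes, zero at the start.
- current_moment(): the same for the moment, N m.
- current_width(): finger opening in mm.
- current_finger_force(): force on a finger pad.
Only numpy, scipy, OpenCV 4.12 (cv2) and the standard library are available. Lean on these libraries where they do the work, as an engineer would, in place of code of your own. Each camera call takes 0.05 s, during which the arm holds its last target. There are 200 camera calls.

### The job

Pick up the touch gauge and, keeping it upright, gently touch its foot to the middle of each of the four corner lands of the wooden printing block in turn, resting a moment on each: start at the land beside the red dot and go round clockwise as seen from above, to feel which land stands higher than the other three. Then leave the gauge standing upright, let go, on the middle of that high land, so the carver knows where to plane. Leave the other things on the bench where they are.

Things in the scene. Friction and masses are not known exactly. Their poses are not given: they have to be found in the camera images.
- gauge: Touch gauge, a loose round probe standing upright on the bench, 86 mm tall, 0.13 to 0.25 kg. Origin: centre of the flat underside of its foot; z up along its axis. Brass foot 22 mm across with a firm rubber sole (0 to 14 mm up), steel stem 12 mm across (14 to 34 mm up), black round grip 22 mm across (34 to 84 mm up; grasp it here), small brass cap
- gauge_foot: The brass foot of the gauge, fixed to it, with the same origin and axes: the part that touches the lands
- block: Pale wooden printing block, 150 mm (its x) by 210 mm (its y), upper face 50 mm above the bench, on a dark turntable 256 mm across, 18 mm high; all fixed, at any yaw. Origin: centre of the turntable's underside, z up. On its face: a low carved panel and four corner lands, three 5.5 to 6.5 mm high and one 10 mm high; which one is high changes every time and no pose tells it
- land_1 (a point): Middle of the first land, a pale fixed square 36 x 36 mm at block x -48, y +78 mm. A flat red dot 16 mm across lies on the face right beside it, towards the second land. This point is 56 mm above the bench whatever the land's true height
- land_2 (a point): Middle of the second land, clockwise from the first seen from above, at block x +48, y +78 mm, 56 mm above the bench whatever its true height
- land_3 (a point): Middle of the third land, at block x +48, y -78 mm, 56 mm above the bench whatever its true height
- land_4 (a point): Middle of the fourth land, at block x -48, y -78 mm, 56 mm above the bench whatever its true height
- whetstone: Bystander: grey stone on a dark wood base, 70 x 180 x 43 mm; origin under its centre
- tape: Bystander: roll of yellow tape lying flat, 84 mm across, 24 mm high; origin under its centre
- ink: Bystander: amber ink jar, 60 mm across, 75 mm high; origin under its centre
- mallet: Bystander: carver's round wooden mallet standing on its head, 72 mm across, 160 mm high; origin under its centre
- chisel_1: Bystander: short chisel with a pale handle lying flat, 150 mm long, 20 mm high; origin underneath, at the handle's front end
- chisel_2: Bystander: short chisel with a dark handle lying flat, 150 mm long, 20 mm high; origin underneath, at the handle's front end
- mug: Bystander: blue mug, 76 mm across without its handle, 85 mm high; origin under its centre

How it is judged:
By the outcome, as a careful person would: the job done as asked, in the order asked, and still so for the second after the job is handed in, with the robot touching nothing.
It also fails if it takes over 54 s, if anything falls off the work surface, if the arm or the gripper's body presses on something with over 40 N, if the wrist force passes 120 N, or if a joint passes its speed limit or range.

## Working session

There is one attempt and no reset: what is moved stays moved. The work goes in short steps, each a Python script; the robot and the scene stay as the last script left them, time stands still between calls to the robot, and variables do not carry over. Pictures are saved under pics/ and viewed, at most 10 in all, crops included, and the job is handed in when it is done.

```bash
ls; mkdir -p pics; python3 - <<'E'
from plant import *
import cv2,numpy as np
for c in ["side","top","wrist"]:
    im=camera(c); cv2.imwrite(f"pics/{c}0.png",im[:,:,::-1])
    for n in ["gauge","gauge_foot","block","land_1","mug","mallet"]:
        print(c,n,[(np.round(d["point"]).tolist(),round(d["conf"],2)) for d in find_in(c,n)][:5])
    k=get_calibration(c); print({a:np.round(b,3).tolist() for a,b in k.items()})
print(current_t(),current_eef_rot(),current_tcp_pos())
E
```

```text
pics
plant.py
side gauge [([309.0, 266.0], 0.7)]
side gauge_foot []
side block [([322.0, 172.0], 0.75)]
side land_1 [([320.0, 172.0], 0.92)]
side mug [([372.0, 310.0], 0.89), ([272.0, 124.0], 0.39)]
side mallet [([334.0, 116.0], 0.6)]
{'fx': 411.296, 'fy': 411.296, 'cx': 315.464, 'cy': 190.724, 'distortion': [0.013, 0.0, 0.0, 0.0, 0.0], 'view': [[0.994, -0.104, -0.017, -565.218], [0.088, 0.73, 0.677, -84.798], [-0.057, -0.675, 0.735, -1273.961], [0.0, 0.0, 0.0, 1.0]]}
top gauge [([398.0, 211.0], 0.64)]
top gauge_foot []
top block [([271.0, 193.0], 0.6)]
top land_1 [([270.0, 189.0], 0.94), ([421.0, 259.0], 0.73)]
top mug [([442.0, 160.0], 0.65)]
top mallet [([183.0, 166.0], 0.72), ([445.0, 162.0], 0.39)]
{'fx': 381.968, 'fy': 381.968, 'cx': 316.441, 'cy': 196.989, 'distortion': [0.019, 0.0, 0.0, 0.0, 0.0], 'view': [[-0.023, -1.0, -0.004, 1.368], [0.997, -0.023, 0.075, -575.294], [-0.076, -0.002, 0.997, -1159.918], [0.0, 0.0, 0.0, 1.0]]}
wrist gauge []
wrist gauge_foot []
wrist block []
wrist land_1 []
wrist mug []
wrist mallet []
{'fx': 297.798, 'fy': 297.798, 'cx': 320.425, 'cy': 198.686, 'distortion': [-0.025, 0.0, 0.0, 0.0, 0.0], 'T_tool_cam': [[0.001, 0.952, 0.308, 83.997], [1.0, -0.001, -0.0, -1.113], [-0.0, 0.308, -0.952, -157.871], [0.0, 0.0, 0.0, 1.0]]}
1.05 [ 9.83140861e-01 -1.82849796e-01 -8.24990845e-06 -2.53265606e-06] [242.6865587  629.85775613 226.55375382]
```

View pics/top0.png

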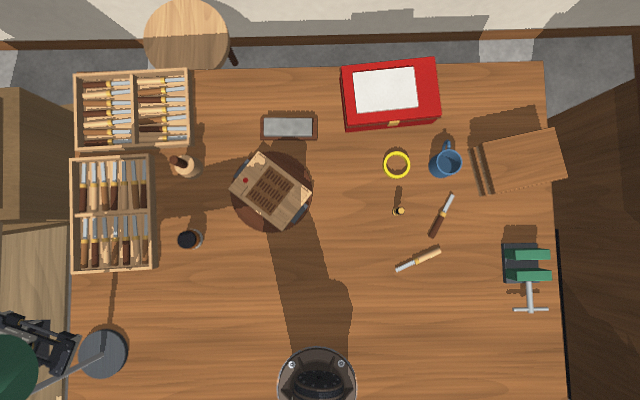

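View pics/side0.png

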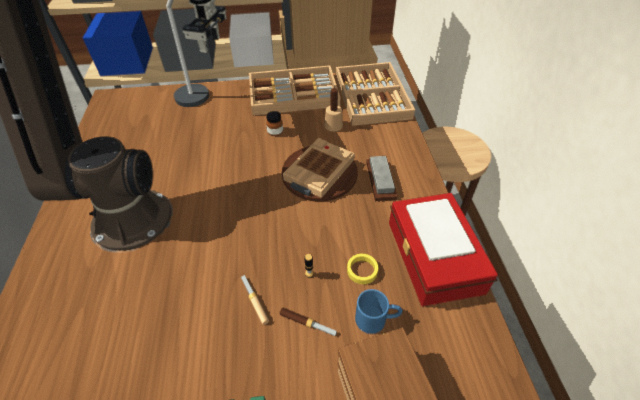

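The top view shows the gauge at (398,211) and the block around (271,190), with the red dot at (245,180). The side view shows the gauge at (309,266) and the block at (322,170).

```bash
cat > h.py <<'E'
from plant import *
import cv2,numpy as np
from scipy.spatial.transform import Rotation as R
F=np.diag([1,-1,-1.])
def cam(c,pose=None):
    k=get_calibration(c); K=np.array([[k["fx"],0,k["cx"]],[0,k["fy"],k["cy"]],[0,0,1]]); D=np.array(k["distortion"],float)
    if c=="wrist":
        p,q=pose; T=np.eye(4); T[:3,:3]=R.from_quat(q).as_matrix(); T[:3,3]=p; V=np.linalg.inv(T@np.array(k["T_tool_cam"]))
    else: V=np.array(k["view"])
    return K,D,V
def proj(C,P):
    K,D,V=C; P=np.atleast_2d(P)
    M=F@V[:3,:3]; t=F@V[:3,3]
    return cv2.projectPoints(P.astype(float),cv2.Rodrigues(M)[0],t,K,D)[0][:,0]
def ray(C,uv):
    K,D,V=C; u=cv2.undistortPoints(np.array([[uv]],float),K,D)[0,0]
    Rt=V[:3,:3].T; o=-Rt@V[:3,3]; d=Rt@F@np.array([u[0],u[1],1]); return o,d/np.linalg.norm(d)
def atz(C,uv,z):
    o,d=ray(C,uv); return o+d*(z-o[2])/d[2]
def tri(rays):
    A=sum(np.eye(3)-np.outer(d,d) for o,d in rays); b=sum((np.eye(3)-np.outer(d,d))@o for o,d in rays); return np.linalg.solve(A,b)
def pose(): return np.array(current_tcp_pos()),np.array(current_eef_rot())
def down(yaw): # tool x axis at world angle yaw, z down
    c,s=np.cos(yaw),np.sin(yaw)
    return R.from_matrix(np.array([[c,s,0],[s,-c,0],[0,0,-1]])).as_quat()
E
python3 - <<'E'
from h import *
T,S=cam("top"),cam("side")
print("gauge",tri([ray(T,(398,211)),ray(S,(309,266))]).round(1))
print("block",tri([ray(T,(271,191)),ray(S,(321,170))]).round(1), atz(T,(271,191),50).round(1))
for n,p in dict(dot=(245,180),ink=(188,240),mallet=(183,166),stone=(289,127),mug=(446,162),tape=(397,165),ch1=(418,260),ch2=(441,215)).items(): print(n,atz(T,p,30).round(0))
for y in (0,np.pi/2,np.pi,-np.pi/2): print(y,solve_ik([450,137,330],down(y)))
print(R.from_quat(current_eef_rot()).as_matrix().round(2))
im=cv2.imread("pics/top0.png")[135:240,215:325]; cv2.imwrite("pics/c1.png",cv2.resize(im,None,fx=5,fy=5,interpolation=3))
E
```

```text
gauge [ 525.  -258.7   38.6]
block [599.5 129.5  10.6] [594.4 124.8  50. ]
dot [632. 207.  30.]
ink [453. 382.  30.]
mallet [680. 398.  30.]
stone [795.  68.  30.]
mug [ 673. -414.   30.]
tape [ 668. -263.   30.]
ch1 [ 376. -315.   30.]
ch2 [ 510. -391.   30.]
0 [ 0.715512   -0.04139813 -0.24082694  0.         -1.37136752  0.85528433]
1.5707963267948966 [ 0.715512   -0.04139813 -0.24082694  0.         -1.37136752  2.42608065]
3.141592653589793 [ 0.715512   -0.04139813 -0.24082694  0.         -1.37136752 -2.28630833]
-1.5707963267948966 [ 0.715512   -0.04139813 -0.24082694  0.         -1.37136752 -0.715512  ]
[[ 0.93 -0.36 -0.  ]
 [-0.36 -0.93  0.  ]
 [-0.   -0.   -1.  ]]
```

View pics/c1.png

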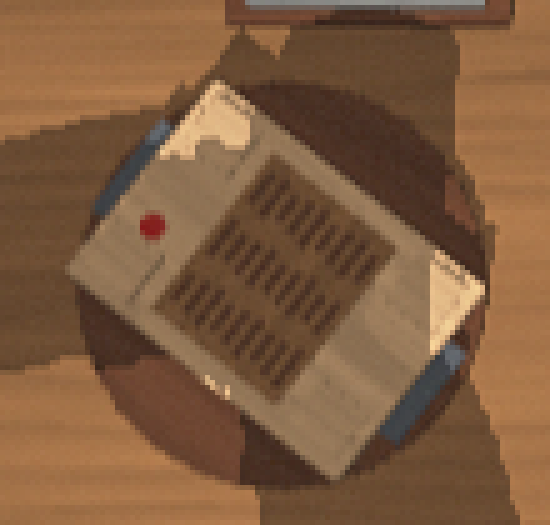

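The crop shows the red dot at (152,226), next to the lower-left corner, so land 1 is there. Going clockwise, land 2 is at the top, land 3 at the right and land 4 at the bottom, giving a yaw of about -0.67. Next come the wrist views.

```bash
python3 - <<'E'
from h import *
import json
out={}
def shot(n,p,yaw):
    move_ptp(p,down(yaw)); ps=pose(); im=camera("wrist"); cv2.imwrite(f"pics/{n}.png",im[:,:,::-1])
    out[n]=[ps[0].tolist(),ps[1].tolist()]
    print(n,current_t(),[(np.round(d["point"]).tolist(),round(d["conf"],2)) for d in find_in("wrist","gauge")+find_in("wrist","gauge_foot")])
shot("b1",[630,150,200],-0.67+np.pi/2)
shot("b2",[570,60,200],-0.67+np.pi/2)
shot("g1",[520,-240,200],0.6)
shot("g2",[470,-270,160],0.6)
json.dump(out,open("poses.json","w"))
E
```

```text
b1 3.3083 []
b2 3.9667 []
g1 5.2833 [([336.0, 192.0], 0.89), ([332.0, 174.0], 0.63)]
g2 5.8167 [([345.0, 141.0], 0.57), ([337.0, 125.0], 0.63)]
```

View pics/b1.png

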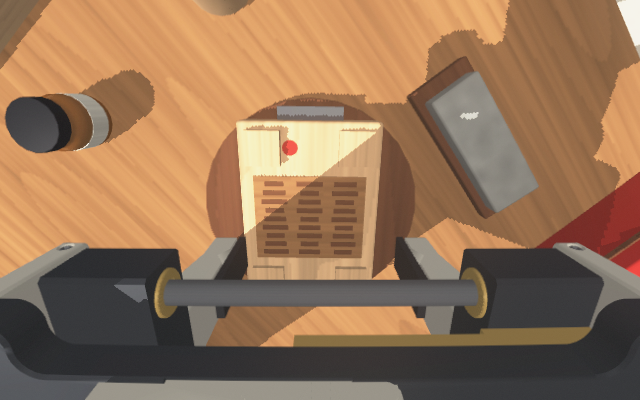

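View pics/b2.png

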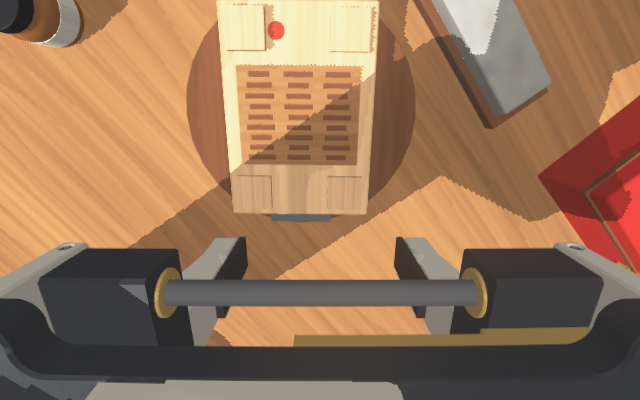

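View pics/g1.png

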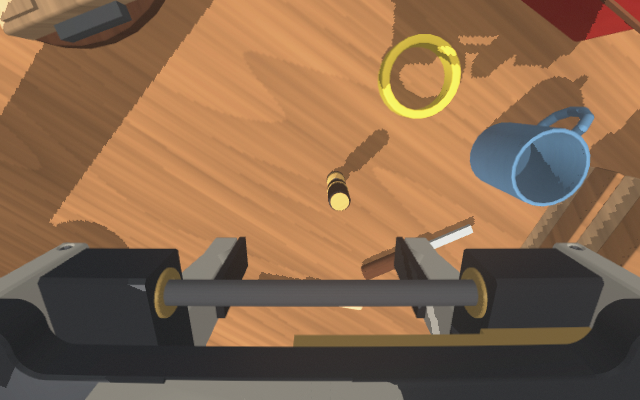

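In b1 the block's far corners are at (237,123) and (382,123), with the dot at (290,148). In b2 the near corners are at (233,214) and (367,214), with the dot at (276,30). In g1 the gauge cap is at (339,201) and its foot near (334,176).

```bash
python3 - <<'E'
from h import *
import json
from scipy.optimize import least_squares
P=json.load(open("poses.json")); C={n:cam("wrist",P[n]) for n in P}
def red(n):
    im=cv2.imread(f"pics/{n}.png").astype(int); m=(im[:,:,2]>150)&(im[:,:,1]<90)&(im[:,:,0]<90); m[:,400:]=0
    ys,xs=np.nonzero(m); return xs.mean(),ys.mean()
d1,d2=red("b1"),red("b2"); print(d1,d2,"dot",tri([ray(C["b1"],d1),ray(C["b2"],d2)]).round(1))
obs=[("b1",(-75,105),(237,123)),("b1",(75,105),(382,123)),("b2",(-75,-105),(233,214)),("b2",(75,-105),(367,214)),("b1",(-21,78),d1),("b2",(-21,78),d2)]
def f(p,r=False):
    x,y,a,z=p; o=[]
    for n,(u,v),px in obs: o.append(proj(C[n],[x+u*np.cos(a)-v*np.sin(a),y+u*np.sin(a)+v*np.cos(a),z])[0]-px)
    return np.ravel(o)
s=least_squares(f,[598,127,-.67,50],loss="soft_l1"); print(s.x.round(3),f(s.x).round(1))
x,y,a,z=s.x
for n in("b1","b2"):
    im=cv2.imread(f"pics/{n}.png")
    for u,v in [(-48,78),(48,78),(48,-78),(-48,-78)]:
        q=[[x+U*np.cos(a)-V*np.sin(a),y+U*np.sin(a)+V*np.cos(a),z+6] for U,V in [(u-18,v-18),(u+18,v-18),(u+18,v+18),(u-18,v+18)]]
        cv2.polylines(im,[np.round(proj(C[n],q)).astype(int)],True,(255,0,0))
    cv2.imwrite(f"pics/{n}o.png",cv2.resize(im[:280,180:420],None,fx=2,fy=2))
i1=cv2.imread("pics/b1o.png");i2=cv2.imread("pics/b2o.png")
g1=cv2.imread("pics/g1.png")[155:225,300:375]; g2=cv2.imread("pics/g2.png")[90:185,300:390]
cv2.imwrite("pics/ov.png",cv2.resize(np.hstack([i1,i2]),(800,467)))
g=np.hstack([cv2.resize(g1,None,fx=5,fy=5,interpolation=0),cv2.resize(np.vstack([g2])[:70],None,fx=5,fy=5,interpolation=0)]); cv2.imwrite("pics/gg.png",g[:,:800]); print(g.shape)
E
```

```text
(np.float64(285.1509433962264), np.float64(147.30188679245282)) (np.float64(270.38775510204084), np.float64(29.489795918367346)) dot [626.5 205.6  51.2]
[595.657 129.783  -0.67   48.391] [-4.2 -2.2 -0.7 -2.2 -0.4  0.5  0.   0.4  1.9  0.2  2.8  1.4]
(350, 825, 3)
```

View pics/ov.png

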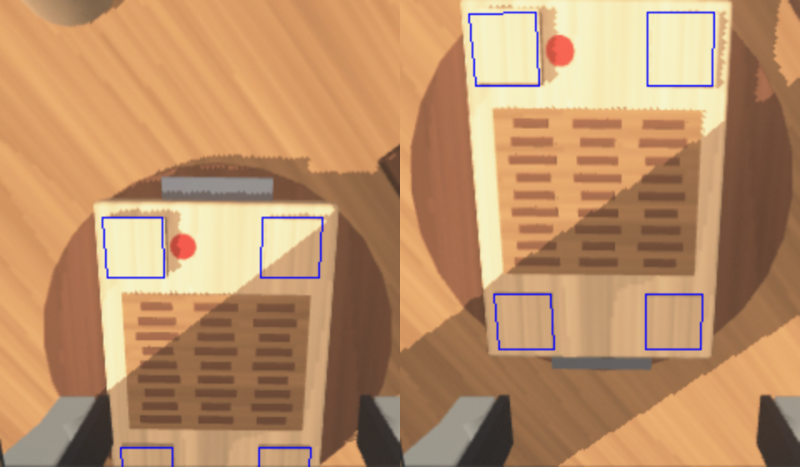

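View pics/gg.png

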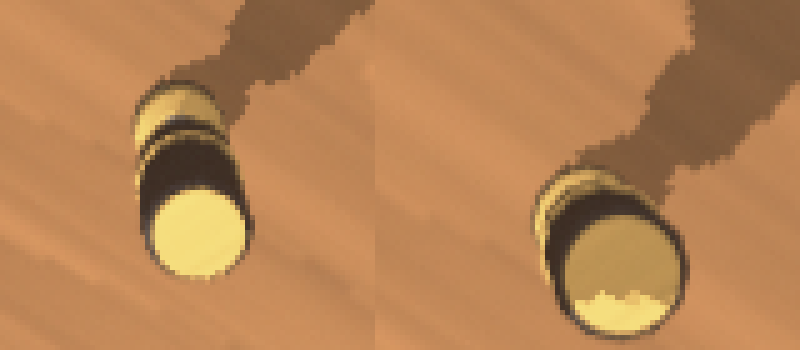

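The overlay puts the land squares close to their real places. The dot mask came out biased, because the dot is really at about (289,148) in b1 and (276,30) in b2. The gauge cap centre is at (339.8,201.4) in g1 and (349.6,144.8) in g2.

```bash
python3 - <<'E'
from h import *
import json
from scipy.optimize import least_squares
P=json.load(open("poses.json")); C={n:cam("wrist",P[n]) for n in P}
d1,d2=(289.3,147.8),(276.2,30.2); print("dot",tri([ray(C["b1"],d1),ray(C["b2"],d2)]).round(1))
obs=[("b1",(-75,105),(237,122.3)),("b1",(75,105),(382,123.5)),("b2",(-75,-105),(233,213.5)),("b2",(75,-105),(367,213.5))]
def f(p):
    x,y,a,z,dx=p; o=[]
    for n,(u,v),px in obs+[("b1",(dx,78),d1),("b2",(dx,78),d2)]: o.append(proj(C[n],[x+u*np.cos(a)-v*np.sin(a),y+u*np.sin(a)+v*np.cos(a),z])[0]-px)
    return np.ravel(o)
s=least_squares(f,[598,127,-.67,50,-20]); print(s.x.round(3),f(s.x).round(1))
s5=least_squares(lambda p:f([p[0],p[1],p[2],50,p[3]]),[598,127,-.67,-20]); print("z=50",s5.x.round(3),f([*s5.x[:3],50,s5.x[3]]).round(1))
g=tri([ray(C["g1"],(339.8,201.4)),ray(C["g2"],(349.6,144.8))]); print("cap",g.round(1), [atz(C[n],p,86).round(1) for n,p in (("g1",(339.8,201.4)),("g2",(349.6,144.8)))])
print("top",atz(cam("top"),(399.5,211),84).round(1))
g[:2]=atz(C["g2"],(349.6,144.8),86)[:2]
for n in("g1","g2"):print(proj(C[n],[g[0],g[1],0]),proj(C[n],[g[0],g[1],14]))
E
```

```text
dot [629.9 202.3  50.7]
[596.203 128.434  -0.679  45.403 -20.837] [-1.1 -1.7  0.9 -1.4  0.5 -0.  -0.2  1.2  0.2 -0.2 -0.2  2. ]
z=50 [596.604 128.576  -0.678 -20.406] [-2.2 -1.7  1.9 -1.5 -0.4  1.2  0.7  2.3  0.3  0.1 -0.3  0.5]
cap [ 526.  -257.7   85.7] [array([ 526.1, -257.6,   86. ]), array([ 526. , -257.7,   86. ])]
top [ 523.8 -253.5   84. ]
[[335.53874889 179.45665711]] [[336.10927966 182.34826478]]
[[341.95634613 133.61858697]] [[342.91479064 135.02007642]]
```

```bash
python3 - <<'E'
from h import *
q=down(0.6)
move_gripper(50)
move_ptp([526,-257.7,130],q); line_to([526,-257.7,43],120)
move_gripper(10,20); pause(.2)
print("w",current_width(),current_finger_force(),current_tcp_pos(),current_contact_force(),current_t())
line_to([526,-257.7,140],120); pause(.3)
print(current_width(),current_tcp_pos(),current_contact_force(),current_t())
ps=pose(); im=camera("wrist"); cv2.imwrite("pics/held.png",im[:,:,::-1])
C=cam("wrist",ps); print("cap expected",proj(C,[[526,-257.7,183],[526,-257.7,97]]))
b=(596.5,128.5,-.678)
for u,v in [(-48,78),(48,78),(48,-78),(-48,-78)]:
    p=[b[0]+u*np.cos(b[2])-v*np.sin(b[2]),b[1]+u*np.sin(b[2])+v*np.cos(b[2]),125]; print(np.round(p,1),np.round(solve_ik(p,q),2))
E
```

```text
w 21.587368387495115 20.00150978565216 [ 526.10966008 -257.71386246   43.23011947] [-0.23076287  0.53790993  3.61182787] 8.7583
21.8507493278911 [ 525.76486896 -257.652629    139.42583458] [-0.44789308 -0.6591914  -1.15047627] 10.0167
cap expected [[321.71175555 298.73833208]
 [321.26991557 224.65279967]]
[608.  219.4 125. ] [ 0.65  0.39 -0.19  0.   -1.    1.52]
[682.8 159.1 125. ] [ 0.51  0.47 -0.05  0.   -1.05  1.66]
[585.   37.6 125. ] [ 0.4   0.3  -0.32  0.   -0.95  1.77]
[510.2  97.9 125. ] [ 0.57  0.2  -0.47  0.   -0.91  1.6 ]
```

View pics/held.png

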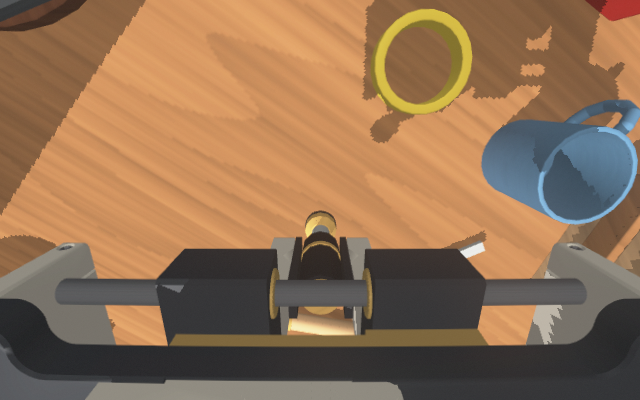

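The gauge is held upright between the pads, with its foot at (320,218). Next I'll probe land 1.

```bash
cat >> h.py <<'E'
B=(596.5,128.5,-.678); L=[(-48,78),(48,78),(48,-78),(-48,-78)]; Q=down(0.6)
def land(i):
    u,v=L[i]; return np.array([B[0]+u*np.cos(B[2])-v*np.sin(B[2]),B[1]+u*np.sin(B[2])+v*np.cos(B[2])])
fz=lambda:np.mean([current_contact_force()[2] for _ in range(3)])
def touch(i,z=107.,lift=True):
    x,y=land(i); move_ptp([x,y,122],Q); line_to([x,y,z],60); pause(.2); b=fz(); log=[]
    while z>95.5:
        z-=.5; line_to([x,y,z],15); d=fz()-b; log.append(round(float(d),1))
        if d>3: break
    pause(.7); p=current_tcp_pos(); print("land",i+1,"cmd z",z,"tcp",np.round(p,2),"base",round(b,2),log,"F",np.round(current_contact_force(),1),"t",current_t())
    if lift: line_to([x,y,122],60)
    return p[2]
E
python3 - <<'E'
from h import *
touch(0); print(current_t())
E
```

```text
land 1 cmd z 102.5 tcp [608.28 219.45 103.27] base -1.32 [-0.9, -0.7, 0.3, -0.8, -0.2, -0.4, 0.3, 1.1, 7.2] F [-1.6 -0.7  6.2] t 15.3833
15.8583
```

```bash
python3 - <<'E'
from h import *
for i in (1,2,3): touch(i,105.)
print(current_t(),current_width())
E
```

```text
land 2 cmd z 99.0 tcp [683.03 159.21  99.77] base -1.49 [-0.1, 0.2, 0.5, -0.6, -0.8, -0.2, 0.6, -0.4, 0.1, 0.7, 2.5, 7.1] F [-2.   0.2  4.6] t 20.6583
land 3 cmd z 98.5 tcp [585.18  37.71  99.21] base -2.06 [0.5, 0.8, 0.8, 0.4, 0.3, 0.7, 0.7, 0.9, -0.2, 0.2, 0.2, 2.7, 7.9] F [-1.9  0.5  5.2] t 26.4417
land 4 cmd z 98.0 tcp [510.44  97.93  98.71] base -1.53 [0.1, -0.4, -0.4, 0.7, -0.4, 0.1, 0.1, -0.2, 0.1, 0.2, 0.1, -0.9, 2.3, 9.0] F [-2.5  0.4  7.1] t 32.2833
32.8333 21.909294685986175
```

Land 1 is clearly the high one: contact came at 103.3 mm there, against 98.7–99.8 mm on the others. I'll place the gauge on it.

```bash
python3 - <<'E'
from h import *
x,y=land(0)
touch(0,105.,lift=False)
z=current_tcp_pos()[2]
move_gripper(34); pause(.2)
line_to([x,y,200],120)
d=np.array([np.cos(.6),np.sin(.6)])
move_ptp([x-80*d[0],y-80*d[1],200],Q); pause(.1)
ps=pose(); im=camera("wrist"); C=cam("wrist",ps)
g=[(np.round(k["point"],1).tolist(),round(k["conf"],2)) for k in find_in("wrist","gauge")+find_in("wrist","gauge_foot")]
q=proj(C,[[x,y,60],[x,y,146],[x,y,67]]); print(q.round(1),g,current_t(),current_contact_force())
cv2.imwrite("pics/pl.png",cv2.resize(im[:260,200:460,::-1],None,fx=2.3,fy=2.3)); print((q-[200,0])*2.3)
E
```

```text
land 1 cmd z 103.0 tcp [608.18 219.43 103.27] base -2.28 [1.1, 0.6, -0.4, 3.2] F [-1.8  0.   4.4] t 35.8333
[[320.9 108.1]
 [321.1 110.4]
 [320.9 108.3]] [([320.6, 109.4], 0.66), ([379.6, 153.6], 0.28)] 38.1583 [ 0.38049336 -0.20432107  0.64171035]
[[277.99055115 248.74171184]
 [278.53604176 254.00933456]
 [278.02294469 249.05450675]]
```

View pics/pl.png

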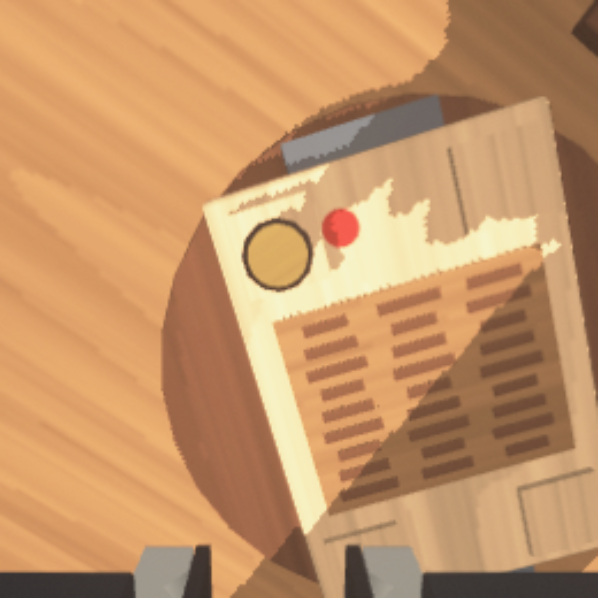

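The gauge stands upright alone on land 1. Its cap is at (277,255) against a predicted (278,254), and it is within about 2 mm of the land's middle, right beside the red dot at (341,227). Handing in.

```bash
python3 -c "
from plant import *
print(close_job())"
```

```text
the job is handed in; nothing more can be done
None
```

I touched all four lands in clockwise order from the red dot. Land 1, beside the dot, is the high one by about 4 mm, so I left the gauge standing upright, let go, near the middle of it (within about 2 mm), and handed the job in at about 38 s.

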